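Clamp the calculator base and hold the sprung pointer at its mark

TASK

The copper heat sink is already loaded in the beige calculator base held in the vise. Swing the red-handled hold-down clamp fully down onto it and leave it shut; then take the sprung telescoping rod by its upright black grip, pull it out until its yellow pointer stands within the width of the red mark clip on the base's rim, and finish still holding it there against the spring, without letting go. Leave the heat sink in its place and the other things on the bench alone.

Things in the scene. Friction and masses are not known exactly. Their poses are not given: they have to be found in the camera images.
- fixture: Bolted-down unit that does not move: vise holding the beige calculator base (80 mm along x, 150 along y, rim top 100 mm above the bench), clamp at y = -50 mm, brass pointer barrel along y from +100 to +217 mm (axis 130, top 143 mm high). Origin on the bench under the base's centre; x points away from the vise's knurled handle, y to the left seen from that handle, z up.
- clamp (a joint): Hinge angle of the hold-down clamp, rad: 0 = fully down on the heat sink, growing as it opens upward (starts about 0.7 to 1.15). Stiff hinge: it stays where it is left and takes about 2 N at the handle. Anything under 0.06 counts as fully down.
- clamp_handle (a point): Centre of the clamp's red plastic handle (42 mm along the arm, 18 mm wide along fixture y, 16 mm thick), 115 mm from the hinge. Shut, the arm lies level along fixture -x from the hinge, handle centre 140 mm above the bench at fixture (-47, -50) mm. Pinched across its 18 mm width from above, it turns between the fingers.
- clamp_hinge (a point): Centre of the clamp's hinge, at fixture (68, -50, 140) mm. The hinge axis is parallel to fixture y.
- rod (a joint): How far the telescoping rod is pulled out, m: 0 = at rest in the barrel, 0.100 = end stop. Pulling it moves grip and pointer along fixture -y (towards the clamp). The inner spring pulls it back with about 3 N at rest and 1 N more for every 10 mm; let go, it slides back home.
- rod_grip (a point): Point on the axis of the rod's upright black grip (cylinder 18 mm diameter, standing from 138 to 205 mm above the bench), 182 mm above the bench. At rest it is at fixture (-5, 70) mm and 30 mm in front of the barrel's mouth.
- pointer_tip (a point): Lower end of the yellow pointer blade fixed to the rod, 112 mm above the bench; same fixture y as the grip's axis, 38.5 mm from it along fixture +x.
- mark: Red mark clip, 10 mm wide along fixture y, 22 along x, standing 3 mm above the base's rim on the far side (fixture x = 38 mm). It does not move. Origin mid-width at its foot on the rim, axes parallel to the fixture's. Its place along fixture y differs from job to job, 30 to 75 mm from the pointer's rest position towards -y.
- heat_sink: Finned copper heat sink 30 x 30 x 17.5 mm lying loose in the calculator base under the clamp's rubber foot. Origin at the centre of its underside.
- spare_sink: Bystander: same heat sink, lying on the bench.
- screwdriver: Bystander: steel screwdriver, 190 mm, lying on the bench.
- capacitor: Bystander: blue ceramic capacitor, 25 mm diameter, 22 mm tall.
- filter: Bystander: see-through red acrylic display filter, 70 x 35 x 4 mm, lying flat.
- screw_tray: Bystander: grey divided tray, 90 x 120 x 25 mm.

How it is judged:
On the way, in this order (a step that is already met when the one before it is completed fails the run):
1. the clamp is fully down, with the rod still home (value of joint clamp below 0.06 rad and value of joint rod below 0.015 m), for 0.2 s.
2. the pointer is pulled out to the mark clip by the fingers (y of pointer_tip in the frame of mark between -0.005 and 0.005 m and contact force between the fingers and rod above 1 N), for 0.3 s.
At the end, for the whole second after the job is handed in: The clamp is down (under 0.06 rad), the pointer tip is within 5 mm either side of the mark clip's centre (inside its 10 mm width) along the pull, the fingers still hold the rod there against its spring, and the heat sink lies flat in the base (all of step 2 and value of joint clamp below 0.06 rad and z of heat_sink in the frame of fixture below 0.082 m); the arm keeps its last pose, push and grip.
It fails at once if the heat sink is pushed out of its place (more than 12 mm) (distance of heat_sink from where it was at the start of the episode above 0.012 m).
It fails at once if a bystander on the bench is moved more than 30 mm (distance of any of spare_sink, screwdriver, capacitor, filter, screw_tray from where it was at the start of the episode above 0.03 m).
It also fails if it takes over 42 s, if anything falls off the work surface, if the arm or the gripper's body presses on something with over 40 N, if the wrist force passes 120 N, or if a joint passes its speed limit or range.

ROBOT

A 6-joint arm with a two-finger parallel gripper is mounted at the origin on the work surface. World frame = base frame: x ahead of the robot, y to its left, z up, the work surface at z = 0. Lengths are in m, angles in rad, forces in N, time in s.
With the tool pointing down it reaches from about 0.275 to 0.975 m from the base axis. Payload 8.4 kg.
Tool frame: the origin (TCP) lies between the finger pads; the fingertips stand 19 mm ahead of it and the grasp point (between the pads) is the TCP; z points along the fingers, y is the line along which they close (so a half turn about z gives the same grasp; the last joint's range is limited). The gripper opens to 92 mm and grips with 3 to 60 N. Pads are 20 mm wide; open, the fingers measure 128 mm over their backs; the gripper's body (75 mm by 189 mm) begins 69 mm behind the grasp point.
Start: joints at [1.249, 0.353, 1.633, -0, 1.155, -0.002], TCP at [0.196, 0.593, 0.234] pointing down, gripper open.
Joint ranges: [-2.63, 2.63], [-0.92, 2.1], [0.06, 2.66], [-1.3, 4.44], [0, 2.69], [-3.02, 3.02]. Speed limits (rad/s): [2.22, 2.22, 2.79, 3.14, 3.14, 3.14].

INTERFACE

Orientations are given as [roll, pitch, yaw] about the fixed x, y, z axes, in that order (R = Rz(yaw) Ry(pitch) Rx(roll)).
In Python, from workcell import bot gives the robot as it stands. The module is installed in compiled form; this text tells all that it offers.
- The arm moves only by the tool move_arm, never from a script. Its argument "deltas" is a list of rows, each a list of 4 numbers: the shift along the tool's x, y, z each as a share of 300 mm, from -1 to 1, then the turn about the tool's z as a share of 360 degrees, from -1 to 1. A call has 1 to 20 rows; each row is the pose to reach, as a shift and turn from the pose commanded when the call began, along the tool's axes at that moment, turning the shorter way round; what a row does not reach only later rows make up. A row lasts 1/10 s, in which the tool goes at most 50 mm and 8.59 degrees, less where a joint would pass 70% of its speed; a pose out of reach is approached as far as the arm can. A call with a number of a shift or a turn outside -1 to 1 is refused whole. A call with a gripper value outside its range is refused whole. "gripper" is the opening, from 0 (shut) to 1 (fully open), set as the call begins (left out, the last holds). The fingers move at their own pace and stop on an object; the grip force is fixed at half the most. Time passes only in rows, so rows that repeat a pose let the fingers close. It gives the time, the measured TCP pose, the force, the opening and the grip force at its end, in the units of the state.
- bot.sense(): the state, without advancing time (a new reading comes with each control period).
- bot.get_image(name): name is "scene" or "side" or "wrist"; returns a dict with "pixels" (480x640x3 uint8, blue, green, red), "intrinsics" (3x3 intrinsics, pixels), "R" (3x3) and "t" (3): a world point X has camera coordinates R X + t; the wrist camera has in their place "T_tool_cam" (4x4, takes a point from camera to tool coordinates, whose origin is the TCP and whose axes are the flange's). Camera axes: x right, y down, z forward; pixel columns grow to the right and rows downward; lengths in m; the calibration is good to about 2 mm. A picture is of the moment at which its call begins: read the wrist's pose just before it. There is no depth.
- bot.sign_off(): hands the job in; it is judged then, once.
The state is a dict: "t": time; "joints": joint angles; "dq": joint speeds; "effort": joint torques, N m; "ee_pos": TCP position; "ee_rot": TCP orientation; "ft_force": force on the tool from outside, world axes, zero at the start; "moment": the same for the moment, N m; "opening": finger opening in m; "gripper_force": force on a finger pad.
Only numpy, scipy, OpenCV 4.12 (cv2) and the standard library are available. Lean on these libraries where they do the work, as an engineer would, in place of code of your own. Each camera call takes 0.05 s, during which the arm holds its last target. There are 200 camera calls.

## Working session

There is one attempt and no reset: what is moved stays moved. The work goes in short steps, Python scripts to look and compute and a tool call to move; the robot and the scene stay as the last step left them, time stands still between calls to the robot, and variables do not carry over. Pictures are saved under pics/ and viewed, at most 10 in all, crops included, and the job is handed in when it is done.

Besides the shell and the picture viewer there is one more tool, called after "Call:" as name([rows], argument=value, ...), one row to a line, values as JSON. move_arm: Moves the arm, as the interface text tells. Its arguments: {"type":"object","properties":{"deltas":{"type":"array","items":{"type":"array","items":{"type":"number"}}},"gripper":{"type":"number"}},"required":["deltas"]}

```bash
mkdir -p pics; python3 - <<'E'
from workcell import bot
import cv2,numpy as np
s=bot.sense();print(s['t'],s['ee_pos'],s['ee_rot'],s['opening'])
for n in("scene","side"):
    d=bot.get_image(n);cv2.imwrite(f"pics/{n}0.png",d["pixels"]);np.savez(f"{n}0.npz",**d);print(n,d["intrinsics"],d["R"],d["t"])
E
```

```text
0.0 [0.19631482 0.59285574 0.23285066] [-3.14017855e+00 -1.95654583e-05  2.82178032e+00] 0.0920573133444289
scene [[558.80739656   0.         319.18530527]
 [  0.         558.80739656 233.66312983]
 [  0.           0.           1.        ]] [[-8.90686750e-01  4.54617435e-01  3.18284606e-04]
 [ 2.47954322e-01  4.86378832e-01 -8.37827122e-01]
 [-3.81045624e-01 -7.46162596e-01 -5.45935539e-01]] [ 0.46361691 -0.0065219   1.62831731]
side [[535.90088827   0.         317.54669545]
 [  0.         535.90088827 246.48681929]
 [  0.           0.           1.        ]] [[ 0.93701586 -0.3492841   0.00137405]
 [-0.24742726 -0.66653342 -0.70321615]
 [ 0.24653807  0.65858471 -0.71097479]] [-0.50569924  0.19801433  1.33244887]
```

View pics/scene0.png

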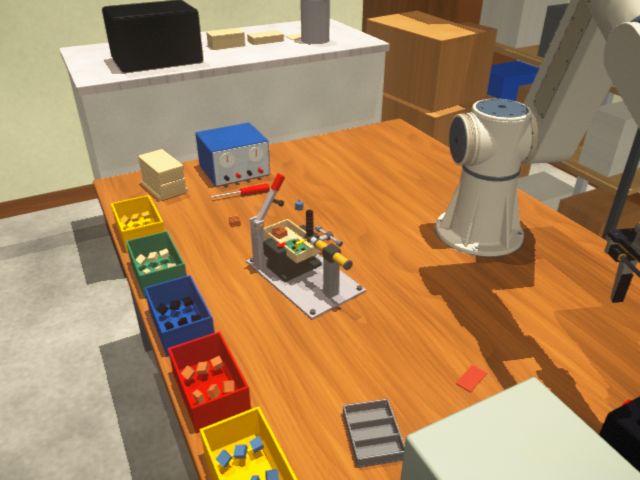

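View pics/side0.png

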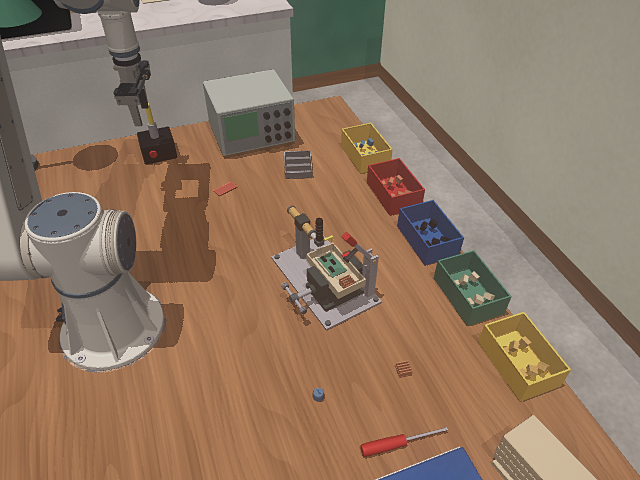

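The scene view shows the fixture around (305,245), with the red clamp handle at about (277,183) and the black grip at (310,222). The side view shows it around (330,260), with the grip at (319,230) and the handle at (348,240). Next I'll enlarge both.

```bash
python3 - <<'E'
import cv2,numpy as np
a=cv2.imread("pics/scene0.png")[165:325,235:375];b=cv2.imread("pics/side0.png")[195:335,265:390]
cv2.imwrite("pics/c1.png",cv2.resize(a,None,fx=3.7,fy=3.7,interpolation=2))
cv2.imwrite("pics/c2.png",cv2.resize(b,None,fx=4.2,fy=4.2,interpolation=2))
E
```

```text
(no output)
```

View pics/c1.png

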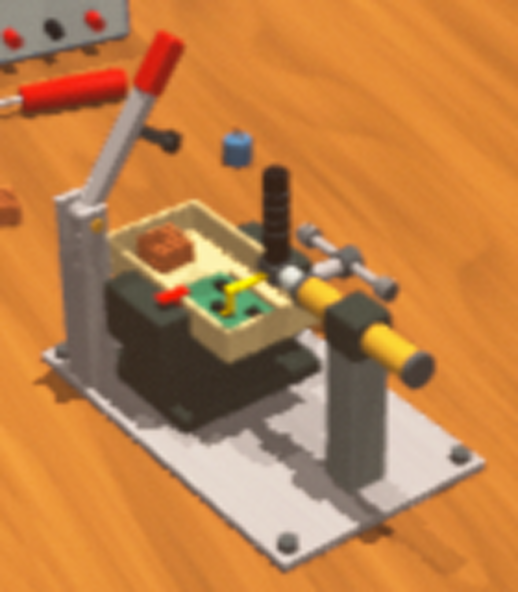

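View pics/c2.png

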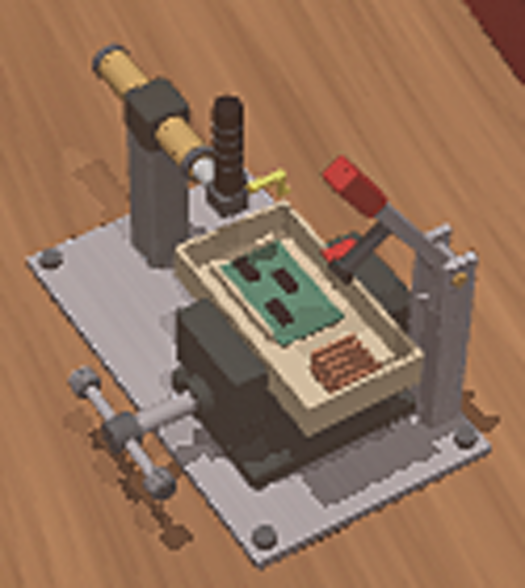

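```bash
cat > h.py <<'E'
import numpy as np,cv2
from scipy.optimize import least_squares
def proj(d,X):
    c=X@d["R"].T+d["t"];p=c@d["intrinsics"].T;return p[:,:2]/p[:,2:]
def ray(d,uv):
    v=np.linalg.inv(d["intrinsics"])@np.r_[uv,1];return -d["R"].T@d["t"],d["R"].T@v
def plane(d,uv,z):
    o,v=ray(d,uv);return o+v*(z-o[2])/v[2]
def tri(d1,u1,d2,u2):
    A=[];b=[]
    for d,u in((d1,u1),(d2,u2)):
        o,v=ray(d,u);v/=np.linalg.norm(v);P=np.eye(3)-np.outer(v,v);A.append(P);b.append(P@o)
    return np.linalg.lstsq(np.vstack(A),np.hstack(b),rcond=None)[0]
def F(p,X):
    c,s=np.cos(p[2]),np.sin(p[2]);X=np.atleast_2d(X)
    return X@np.array([[c,-s,0],[s,c,0],[0,0,1]]).T+[p[0],p[1],0]
def Finv(p,X): 
    c,s=np.cos(p[2]),np.sin(p[2]);return (np.atleast_2d(X)-[p[0],p[1],0])@np.array([[c,-s,0],[s,c,0],[0,0,1]])
E
python3 - <<'E'
from h import *
S=dict(np.load("scene0.npz"));D=dict(np.load("side0.npz"))
u1=lambda a:np.array(a)/3.7+[235,165]-.37
u2=lambda a:np.array(a)/4.2+[265,195]-.38
X=np.array([[-5,70,205],[-5,217,130],[40,75,100],[-40,75,100],[-40,-75,100],[40,-75,100]])/1000.
a=u1([[276,172],[418,368],[230,340],[312,305],[195,203],[100,238]])
b=u2([[228,101],[110,62],[287,207],[178,262],[305,408],[420,352]])
f=lambda p:np.r_[proj(S,F(p,X))-a,proj(D,F(p,X))-b].ravel()
q=min((least_squares(f,[.55,.1,y],loss="soft_l1") for y in(0,1.5,3,-1.5)),key=lambda r:r.cost)
p=q.x;print(p,q.cost);print(f(p).reshape(-1,2).round(1))
np.save("p.npy",p)
print("mark",Finv(p,plane(S,u1([172,296]),.1025)),Finv(p,plane(D,u2([340,250]),.1025)))
# handle end centre / handle centre
h=tri(S,u1([158,63]),D,u2([355,185]));hf=Finv(p,h)[0]
print("handle",h,hf,np.arctan2(hf[2]-.14,.068-hf[0]),np.hypot(hf[2]-.14,.068-hf[0]))
print("grip",F(p,[-.005,.07,.182]),"hinge",F(p,[.068,-.05,.14]),"tip rest in fix", Finv(p,tri(S,u1([228,305]),D,u2([284,188]))))
E
```

```text
[ 0.55547723 -0.08669621  0.19005488] 14.538727571833965
[[ 0.  -0.3]
 [ 1.   1.2]
 [-0.7 -1.9]
 [ 3.1 -3.7]
 [ 0.1 -0.9]
 [ 0.6 -0.5]
 [ 0.6  0.5]
 [ 0.1 -1. ]
 [ 0.  -2.1]
 [-0.4 -3.8]
 [ 1.2  0. ]
 [ 1.3  0.3]]
mark [[0.04610409 0.02000947 0.1025    ]] [[0.04198953 0.0185495  0.1025    ]]
handle [ 0.56677933 -0.13503607  0.23536451] [ 0.00196657 -0.04960456  0.23536451] 0.965167700119218 0.11599484072753795
grip [[ 0.53734337 -0.0189012   0.182     ]] hinge [[ 0.63169846 -0.12294983  0.14      ]] tip rest in fix [[0.03416316 0.06906569 0.11673561]]
```

```bash
cat >> h.py <<'E'
from scipy.spatial.transform import Rotation as Ro
def delta(s,tgt,yaw=None):
    R=Ro.from_euler("xyz",s["ee_rot"]);d=R.as_matrix().T@(np.array(tgt)-s["ee_pos"])
    t=0 if yaw is None else (R.inv()*Ro.from_euler("xyz",[np.pi,0,yaw])).as_rotvec()[2]/2/np.pi
    return np.r_[d/.3,t].round(4)
E
python3 - <<'E'
from h import *
from workcell import bot
p=np.load("p.npy");s=bot.sense()
print(delta(s,F(p,[.0025,-.05,.33])[0],p[2]+np.pi))
E
```

```text
[-1.9372 -1.9159 -0.3212 -0.0812]
```

Call:
move_arm([
  [-0.1, -0.1, -0.32, 0],
  [-0.97, -0.96, -0.32, 0],
  [-0.97, -0.96, -0.32, 0],
  [-0.97, -0.96, -0.32, 0],
  [-0.97, -0.96, -0.32, 0],
  [-0.97, -0.96, -0.32, 0],
  [-0.97, -0.96, -0.32, 0],
  [-0.97, -0.96, -0.32, 0],
  [-0.97, -0.96, -0.32, 0],
  [-0.97, -0.96, -0.32, 0],
], gripper=1)

```text
t: 1.1
ee_pos: [0.3839, 0.2248, 0.3302]
ee_rot: [-3.141, 0.002, 2.817]
ft_force: [0.1, -0.8, -0.6]
opening: 0.0921
gripper_force: 0.0
```

Call:
move_arm([
  [-0.97, -0.96, 0, -0.081],
  [-0.97, -0.96, 0, -0.081],
  [-0.97, -0.96, 0, -0.081],
  [-0.97, -0.96, 0, -0.081],
  [-0.97, -0.96, 0, -0.081],
  [-0.97, -0.96, 0, -0.081],
  [-0.97, -0.96, 0, -0.081],
  [-0.97, -0.96, 0, -0.081],
  [-0.97, -0.96, 0, -0.081],
  [-0.97, -0.96, 0, -0.081],
  [-0.97, -0.96, 0, -0.081],
])

```text
t: 2.2
ee_pos: [0.5678, -0.1361, 0.3287]
ee_rot: [3.14, -0.001, -2.954]
ft_force: [0.8, 0.5, -0.8]
opening: 0.0919
gripper_force: 0.0
```

```bash
python3 - <<'E'
from h import *
from workcell import bot
p=np.load("p.npy");s=bot.sense();d=bot.get_image("wrist")
print(s['t'],s['ee_pos'],s['ee_rot'],s['joints'],d['T_tool_cam'],d['intrinsics'])
T=np.eye(4);T[:3,:3]=Ro.from_euler("xyz",s["ee_rot"]).as_matrix();T[:3,3]=s["ee_pos"]
C=np.linalg.inv(T@d["T_tool_cam"]);np.savez("w0.npz",R=C[:3,:3],t=C[:3,3],intrinsics=d["intrinsics"],pixels=d["pixels"])
cv2.imwrite("pics/w0.png",d["pixels"])
print(proj(dict(np.load("w0.npz")),F(p,np.array([[.038,.019,.1],[-.005,.07,.205],[.0025,-.05,.235]]))))
print(delta(s,F(p,[.0025,-.05,.235])[0],p[2]+np.pi))
E
```

```text
2.2 [ 0.56775253 -0.13613106  0.32866466] [ 3.14038300e+00 -1.42117370e-03 -2.95364213e+00] [-2.38198084e-01  2.13622568e-01  1.60965416e+00  5.30589384e-04
  1.32011007e+00 -1.99707616e+00] [[-6.56773736e-04 -9.71528038e-01 -2.36923703e-01  6.49988705e-02]
 [ 9.99999784e-01 -6.33128883e-04 -1.75884189e-04  1.13451779e-03]
 [ 2.08731822e-05 -2.36923767e-01  9.71528244e-01 -1.51759213e-01]
 [ 0.00000000e+00  0.00000000e+00  0.00000000e+00  1.00000000e+00]] [[348.62636931   0.         314.4105562 ]
 [  0.         348.62636931 240.49937539]
 [  0.           0.           1.        ]]
[[375.2011782  247.07288352]
 [462.66076147 228.36326392]
 [313.94790354 247.2567964 ]]
[ 3.000e-04  2.500e-03  3.122e-01 -3.000e-04]
```

View pics/w0.png

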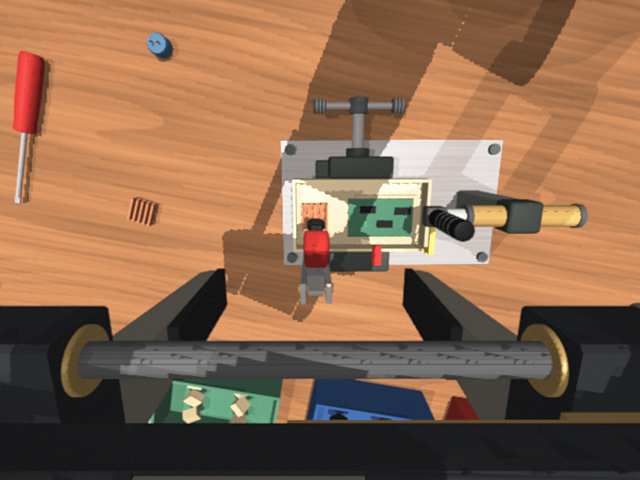

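The wrist view shows the handle at (317,250), the mark clip at (377,255), the grip top at (462,229) and the pointer at (431,243). The predicted pixels agree. Next I'll measure the mark by colour.

```bash
python3 - <<'E'
from h import *
p=np.load("p.npy");W=dict(np.load("w0.npz"));I=W["pixels"].astype(int)
b,g,r=I[...,0],I[...,1],I[...,2]
for nm,m in(("red",(r>110)&(g<60)&(b<70)),("yel",(r>150)&(g>130)&(b<80))):
    n,l,st,c=cv2.connectedComponentsWithStats(m.astype(np.uint8))
    for i in range(1,n):
        if st[i,4]>25 and 200<st[i,1]<300 and 280<st[i,0]<450 : pass
        else: continue
        print(nm,st[i],c[i],[Finv(p,plane(W,c[i],z))[0].round(4) for z in(.1025,.112,.235)])
n=[Finv(p,plane(W,u,.1))[0].round(4) for u in([433,180],[293,180],[293,249],[424,253])];print(n)
print("grip top",Finv(p,plane(W,[462,229],.205)))
E
```

```text
red [303 230  27  32 401] [315.55112219 243.9127182 ] [array([ 0.0335, -0.0483,  0.1025]), array([ 0.0311, -0.0484,  0.112 ]), array([-0.    , -0.0488,  0.235 ])]
red [372 246   4  19  52] [373.11538462 254.55769231] [array([0.0461, 0.0165, 0.1025]), array([0.0433, 0.0149, 0.112 ]), array([ 0.0082, -0.0067,  0.235 ])]
[array([-0.0366,  0.0785,  0.1   ]), array([-0.037 , -0.0725,  0.1   ]), array([ 0.04  , -0.0738,  0.1   ]), array([0.0451, 0.0746, 0.1   ])]
grip top [[-0.00447706  0.0695175   0.205     ]]
```

Call:
move_arm([
  [0, 0.003, 0.1, 0],
  [0, 0.003, 0.2, 0],
  [0, 0.003, 0.29, 0],
  [0, 0.003, 0.312, 0],
  [0, 0.003, 0.312, 0],
], gripper=1)

```text
t: 2.75
ee_pos: [0.5671, -0.1342, 0.2356]
ee_rot: [3.141, -0.002, -2.951]
ft_force: [-0.7, -0.1, 0.5]
opening: 0.092
gripper_force: 0.0
```

Call:
move_arm([
  [0, 0, 0, 0],
  [0, 0, 0, 0],
  [0, 0, 0, 0],
  [0, 0, 0, 0],
  [0, 0, 0, 0],
  [0, 0, 0, 0],
  [0, 0, 0, 0],
  [0, 0, 0, 0],
], gripper=0)

```text
t: 3.55
ee_pos: [0.5677, -0.1356, 0.236]
ee_rot: [3.142, -0.0, -2.953]
ft_force: [-1.0, 1.4, -0.4]
opening: 0.0299
gripper_force: 0.0
```

```bash
python3 - <<'E'
from h import *
from workcell import bot
p=np.load("p.npy");s=bot.sense();f=Finv(p,s["ee_pos"])[0]
print(s['t'],f,s['ft_force'],s['opening'],s['gripper_force'])
a0=np.arctan2(f[2]-.14,.068-f[0]);r=np.hypot(f[2]-.14,.068-f[0]);print(a0,r)
for a in np.r_[np.linspace(a0,0,13)[1:],-.02,-.03]:
    print(delta(s,F(p,[.068-r*np.cos(a),f[1],.14+r*np.sin(a)])[0]).tolist(),end=",")
E
```

```text
3.55 [ 0.00279236 -0.05032957  0.2359537 ] [-0.99076592  1.36699127 -0.38664269] 0.029901088942803335 0.0
0.9739110222503436 0.11601357764822097
[0.0252, -0.0, 0.0187, 0.0],[0.0488, -0.0, 0.0393, 0.0],[0.0707, -0.0001, 0.0618, 0.0],[0.0907, -0.0001, 0.086, 0.0],[0.1086, -0.0001, 0.1118, 0.0],[0.1244, -0.0001, 0.1389, 0.0],[0.1379, -0.0001, 0.1672, 0.0],[0.1491, -0.0002, 0.1965, 0.0],[0.1579, -0.0002, 0.2266, 0.0],[0.1643, -0.0002, 0.2574, 0.0],[0.1681, -0.0002, 0.2885, 0.0],[0.1693, -0.0002, 0.3199, 0.0],[0.1693, -0.0002, 0.3276, 0.0],[0.1692, -0.0002, 0.3315, 0.0],
```

Fingers are still closing, so I'll wait and then swing.

Call:
move_arm([
  [0, 0, 0, 0],
  [0, 0, 0, 0],
  [0, 0, 0, 0],
  [0, 0, 0, 0],
])

```text
t: 3.95
ee_pos: [0.5676, -0.1352, 0.2359]
ee_rot: [3.141, -0.0, -2.952]
ft_force: [-1.4, 2.5, -0.6]
opening: 0.0177
gripper_force: 30.0
```

Call:
move_arm([
  [0.025, 0, 0.019, 0],
  [0.049, 0, 0.039, 0],
  [0.071, 0, 0.062, 0],
  [0.091, 0, 0.086, 0],
  [0.109, 0, 0.112, 0],
  [0.124, 0, 0.139, 0],
  [0.138, 0, 0.167, 0],
  [0.149, 0, 0.197, 0],
  [0.158, 0, 0.227, 0],
  [0.164, 0, 0.257, 0],
  [0.168, 0, 0.289, 0],
  [0.169, 0, 0.32, 0],
  [0.169, 0, 0.326, 0],
  [0.169, 0, 0.326, 0],
  [0.169, 0, 0.326, 0],
])

```text
t: 5.45
ee_pos: [0.517, -0.145, 0.1378]
ee_rot: [3.141, -0.002, -2.952]
ft_force: [-5.6, 1.3, -1.0]
opening: 0.0174
gripper_force: 30.0
```

```bash
python3 - <<'E'
from h import *
from workcell import bot
p=np.load("p.npy");s=bot.sense();f=Finv(p,s["ee_pos"])[0]
print(s['t'],f,s['ft_force'],s['opening'],s['gripper_force'])
d=bot.get_image("side");cv2.imwrite("pics/s1.png",cv2.resize(d["pixels"][150:350,230:430],None,fx=3,fy=3,interpolation=2))
E
```

```text
5.45 [-0.04883089 -0.04999931  0.1378164 ] [-5.59242628  1.32302181 -0.98887522] 0.01744788091624128 30.00014841556549
```

View pics/s1.png

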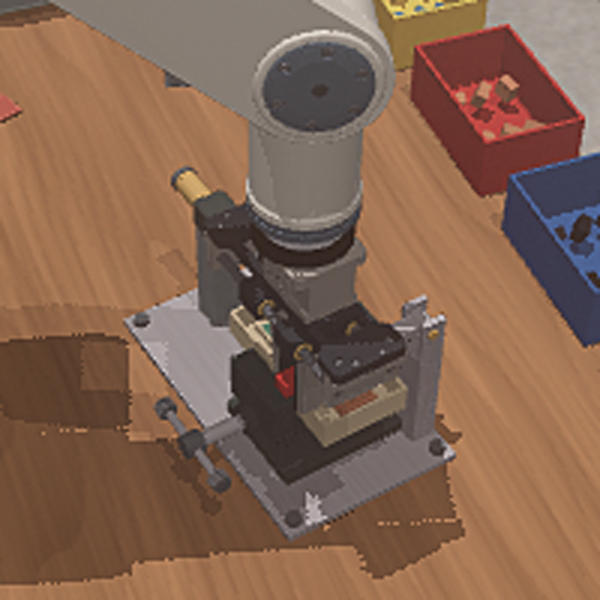

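The clamp is swung down with the handle in the fingers, and the side view shows the handle low at (285,380). The vertical force doesn't show a hard stop yet, so I'll press a little lower.

Call:
move_arm([
  [0, 0, 0.01, 0],
  [0, 0, 0.01, 0],
  [0, 0, 0.01, 0],
])

```text
t: 5.8
ee_pos: [0.5171, -0.1451, 0.1364]
ee_rot: [3.141, -0.001, -2.952]
ft_force: [-10.4, 3.4, 15.5]
opening: 0.0178
gripper_force: 30.0
```

Call:
move_arm([
  [0, 0, 0.01, 0],
  [0, 0, 0.01, 0],
  [0, 0, 0.01, 0],
])

```text
t: 6.1
ee_pos: [0.5177, -0.145, 0.1349]
ee_rot: [3.142, -0.0, -2.952]
ft_force: [-14.1, 5.2, 31.4]
opening: 0.018
gripper_force: 30.0
```

Call:
move_arm([
  [0, 0, -0.015, 0],
  [0, 0, -0.015, 0],
  [0, 0, -0.015, 0],
  [0, 0, -0.015, 0],
  [0, 0, -0.015, 0],
  [0, 0, -0.015, 0],
  [0, 0, -0.015, 0],
  [0, 0, -0.015, 0],
  [0, 0, -0.015, 0],
  [0, 0, -0.015, 0],
], gripper=1)

```text
t: 7.1
ee_pos: [0.518, -0.1451, 0.1367]
ee_rot: [-3.142, 0.0, -2.952]
ft_force: [0.9, -0.0, 0.2]
opening: 0.0917
gripper_force: 0.0
```

Call:
move_arm([
  [0, 0, -0.05, 0],
  [0, 0, -0.15, 0],
  [0, 0, -0.3, 0],
  [0, 0, -0.45, 0],
  [0, 0, -0.6, 0],
  [0, 0, -0.65, 0],
  [0, 0, -0.65, 0],
  [0, 0, -0.65, 0],
])

```text
t: 7.9
ee_pos: [0.5175, -0.145, 0.3309]
ee_rot: [3.141, -0.001, -2.952]
ft_force: [0.3, -0.3, -0.2]
opening: 0.0923
gripper_force: 0.0
```

```bash
python3 - <<'E'
from h import *
from workcell import bot
p=np.load("p.npy");s=bot.sense();d=bot.get_image("wrist")
print(s['t'],s['ee_pos'],s['joints'],s['opening'])
T=np.eye(4);T[:3,:3]=Ro.from_euler("xyz",s["ee_rot"]).as_matrix();T[:3,3]=s["ee_pos"]
C=np.linalg.inv(T@d["T_tool_cam"]);np.savez("w1.npz",R=C[:3,:3],t=C[:3,3],intrinsics=d["intrinsics"],pixels=d["pixels"])
cv2.imwrite("pics/w1.png",cv2.resize(d["pixels"][180:360,240:500],None,fx=3,fy=3,interpolation=2))
print(delta(s,F(p,[-.005,.07,.30])[0],p[2]+np.pi),delta(s,F(p,[-.005,.07,.182])[0],p[2]+np.pi))
E
```

```text
7.9 [ 0.51754978 -0.14498775  0.33090294] [-2.75917218e-01  1.33937840e-01  1.70140674e+00 -2.38182485e-05
  1.30682822e+00 -2.03586929e+00] 0.09227072076913295
[-1.439e-01  4.004e-01  1.030e-01 -1.000e-04] [-1.441e-01  4.003e-01  4.964e-01 -1.000e-04]
```

View pics/w1.png

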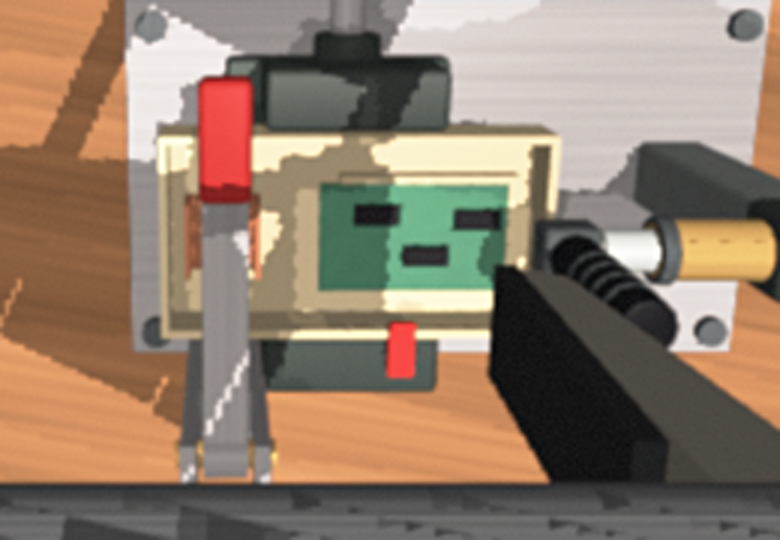

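The wrist view shows the clamp arm lying level over the sink, with the handle at crop (225,140). The mark clip spans crop x 388 to 415, centred at y 350.

Call:
move_arm([
  [-0.07, 0.15, 0, 0],
  [-0.144, 0.3, 0.05, 0],
  [-0.144, 0.4, 0.1, 0],
  [-0.144, 0.4, 0.103, 0],
  [-0.144, 0.4, 0.103, 0],
  [-0.144, 0.4, 0.25, 0],
  [-0.144, 0.4, 0.35, 0],
  [-0.144, 0.4, 0.45, 0],
  [-0.144, 0.4, 0.496, 0],
  [-0.144, 0.4, 0.496, 0],
], gripper=1)

```text
t: 8.95
ee_pos: [0.5368, -0.0201, 0.1813]
ee_rot: [3.141, -0.003, -2.954]
ft_force: [-0.4, -0.0, 0.3]
opening: 0.092
gripper_force: 0.0
```

Call:
move_arm([
  [0, 0, 0, 0],
  [0, 0, 0, 0],
  [0, 0, 0, 0],
  [0, 0, 0, 0],
  [0, 0, 0, 0],
  [0, 0, 0, 0],
  [0, 0, 0, 0],
  [0, 0, 0, 0],
  [0, 0, 0, 0],
  [0, 0, 0, 0],
  [0, 0, 0, 0],
  [0, 0, 0, 0],
], gripper=0)

```text
t: 10.15
ee_pos: [0.5377, -0.0188, 0.1829]
ee_rot: [3.141, -0.0, -2.953]
ft_force: [0.7, 4.1, 0.3]
opening: 0.0172
gripper_force: 30.0
```

```bash
python3 - <<'E'
from h import *
from workcell import bot
p=np.load("p.npy");W=dict(np.load("w1.npz"));s=bot.sense()
print(s['t'],Finv(p,s["ee_pos"])[0],s['opening'],s['gripper_force'],s['ft_force'])
q=lambda c,z:Finv(p,plane(W,np.array(c)/3+[240,180]-.33,z))[0].round(4)
print("mark",q([388,350],.103),q([415,350],.103),"rim",q([160,232],.1),q([560,132],.1),q([162,335],.1),q([160,130],.1),"barrel mouth axis",q([665,250],.13))
for n in("scene","wrist"):
    d=bot.get_image(n);cv2.imwrite(f"pics/{n}2.png",d["pixels"])
a=cv2.resize(cv2.imread("pics/scene2.png")[200:300,240:370],(390,300));b=cv2.imread("pics/wrist2.png")
cv2.imwrite("pics/m2.png",np.vstack([cv2.copyMakeBorder(a,0,0,0,250,0),b])[:780:1][0:780] if 0 else np.hstack([cv2.resize(a,(390,300)),cv2.resize(b,(400,300))]))
E
```

```text
10.15 [-0.00459255  0.07003753  0.18287596] 0.017188919887144865 30.000052750110626 [0.6765807  4.1411225  0.29806505]
mark [0.0463 0.0146 0.103 ] [0.0464 0.0251 0.103 ] rim [-0.0007 -0.0735  0.1   ] [-0.0392  0.076   0.1   ] [ 0.0412 -0.0734  0.1   ] [-0.0402 -0.0728  0.1   ] barrel mouth axis [-0.0026  0.1064  0.13  ]
```

View pics/m2.png

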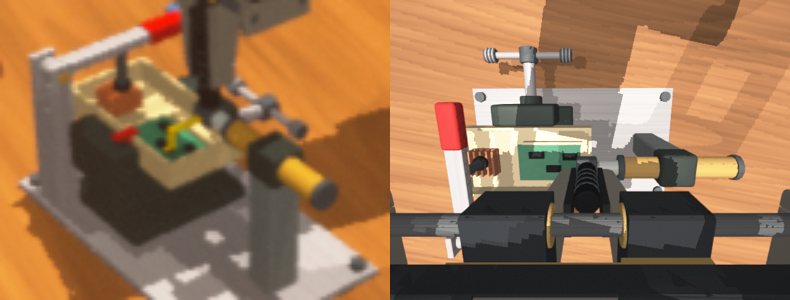

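The scene view shows the grip held between the fingers, with the clamp shut and both the pointer and the mark visible. I'll pull about 51 mm.

Call:
move_arm([
  [0, -0.02, 0, 0],
  [0, -0.04, 0, 0],
  [0, -0.06, 0, 0],
  [0, -0.08, 0, 0],
  [0, -0.1, 0, 0],
  [0, -0.12, 0, 0],
  [0, -0.14, 0, 0],
  [0, -0.155, 0, 0],
  [0, -0.165, 0, 0],
  [0, -0.17, 0, 0],
  [0, -0.17, 0, 0],
  [0, -0.17, 0, 0],
])

```text
t: 11.45
ee_pos: [0.5474, -0.069, 0.1829]
ee_rot: [3.14, 0.0, -2.953]
ft_force: [-0.4, 8.2, 0.5]
opening: 0.0174
gripper_force: 30.0
```

```bash
python3 - <<'E'
from h import *
from workcell import bot
p=np.load("p.npy");s=bot.sense()
print(s['t'],Finv(p,s["ee_pos"])[0],s['opening'],s['gripper_force'],s['ft_force'])
o=[]
for n in("scene","side"):
    d=bot.get_image(n);np.savez(n+"3.npz",**d)
    u=proj(d,F(p,[.036,.02,.11]))[0].astype(int);print(n,u)
    o.append(cv2.resize(d["pixels"][u[1]-25:u[1]+25,u[0]-25:u[0]+25],(400,400),interpolation=0))
cv2.imwrite("pics/m3.png",np.hstack(o))
E
```

```text
11.45 [-0.00463637  0.01888845  0.18285179] 0.017356069226261574 30.00017076730728 [-0.38371945  8.1975131   0.48986132]
scene [284 240]
side [343 252]
```

View pics/m3.png

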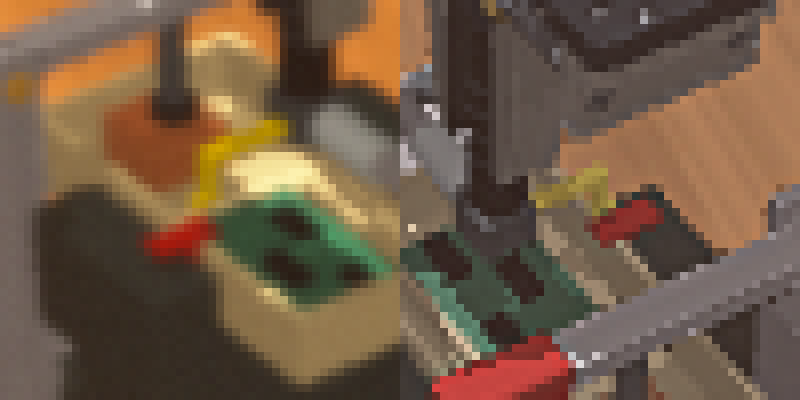

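The pulled pointer tip is at crop (205,205) in scene and (203,212) in side. The mark's centre is at (180,236) in scene and about (228,222) in side. I'll compare the two by rays.

```bash
python3 - <<'E'
from h import *
p=np.load("p.npy")
for n,o in(("scene",[259,215]),("side",[318,227])):
    d=dict(np.load(n+"3.npz"));I=d["pixels"].astype(int)[o[1]:o[1]+50,o[0]:o[0]+50];b,g,r=I[...,0],I[...,1],I[...,2]
    m=(r>120)&(g<75)&(b<75) if n=="scene" else (r>100)&(g<70)&(b<75)
    m[:24]=0;m[38:]=0
    ys,xs=np.where(m);c=np.array([xs.mean(),ys.mean()]);print(n,m.sum(),c*8+4)
    tip=np.array([205,203])/8-.5 if n=="scene" else np.array([204,213])/8-.5
    M=Finv(p,plane(d,c+o,.1025))[0];T=Finv(p,plane(d,tip+o,.112))[0]
    print("mark",M,"tip",T,"dy",T[1]-M[1])
    for e in([145,245],[215,226]) if n=="scene" else([194,232],[260,212]): print(Finv(p,plane(d,np.array(e)/8-.5+o,.1025))[0])
E
```

```text
scene 26 [181.53846154 238.76923077]
mark [0.04524042 0.01909138 0.1025    ] tip [0.03591255 0.01901372 0.112     ] dy -7.765860680246026e-05
[0.05614175 0.01496247 0.1025    ]
[0.03295819 0.01966485 0.1025    ]
side 30 [224.         222.66666667]
mark [0.04146252 0.01808591 0.1025    ] tip [0.03304965 0.01747401 0.112     ] dy -0.0006118921715158009
[0.03104348 0.01959918 0.1025    ]
[0.05389258 0.01606448 0.1025    ]
```

Both views put the tip within 1 mm of the mark's centre. I'll hold briefly and hand in.

Call:
move_arm([
  [0, 0, 0, 0],
  [0, 0, 0, 0],
  [0, 0, 0, 0],
  [0, 0, 0, 0],
  [0, 0, 0, 0],
  [0, 0, 0, 0],
])

```text
t: 12.15
ee_pos: [0.5474, -0.069, 0.1828]
ee_rot: [3.14, 0.0, -2.953]
ft_force: [0.2, 8.1, -0.0]
opening: 0.0172
gripper_force: 30.0
```

```bash
python3 -c "
from workcell import bot
print(bot.sense()['ee_pos']);print(bot.sign_off())"
```

```text
[ 0.54735178 -0.0689596   0.18282524]
the job is handed in; nothing more can be done
None
```

Job handed in at about 12 s: the clamp is shut on the heat sink, and the rod is held against its spring with the pointer measured within about 1 mm of the mark's centre; the sign-off returned no verdict.

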